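# Make up two repair kits in divided trays

## Robot

A 6-joint arm with a two-finger parallel gripper is mounted at the origin on a cart in front of the work surface, level with it; the furniture and walls round the work are solid. World frame = base frame: x ahead of the robot, y to its left, z up, the work surface at z = 0. Lengths are in m, angles in rad, forces in N, time in s.
With the tool pointing down it reaches from about 0.425 to 0.95 m from the base axis. Payload 14.7 kg.
Tool frame: the origin (TCP) lies midway between the tips of the shut fingers; the grasp point (between the pads) lies 19 mm behind it; z points along the fingers, y is the line along which they close (so a half turn about z gives the same grasp; the last joint's range is limited). The gripper opens to 85 mm and grips with 20 to 120 N. Pads are 22 mm wide; open, the fingers measure 114 mm over their backs; the gripper's body (76 mm by 85 mm) begins 54 mm behind the grasp point. The pads swing forward as they close: fully open they stand 13 mm farther back than shut.
Start: joints at [-1.209, 0.48, 1.596, -0, 1.065, -0.047], TCP at [0.258, -0.596, 0.231] pointing down, gripper open.
Joint ranges: [-2.75, 2.75], [-0.82, 2.05], [0.23, 2.67], [-1.56, 4.7], [0.09, 2.69], [-2.92, 2.92]. Speed limits (rad/s): [1.89, 1.89, 2.39, 3.01, 3.01, 3.01].

## Interface

Orientations are given as a 3x3 rotation matrix whose columns are the frame's x, y, z axes.
In Python, from station import manip gives the robot as it stands. Calls block until the motion is done:
- manip.move_ptp(position, orientation): joint-space move of the TCP to a pose.
- manip.servo_line(position, orientation=None, velocity=0.15): straight line of the TCP; orientation=None keeps the orientation; velocity is the mean speed in m/s.
- manip.move_j(angles): joint-space move.
- manip.release() and manip.clamp(effort=None): open the fingers fully, or close them until they stop; effort is the grip in N (None keeps the last).
- manip.wait(seconds).
- manip.ik(position, orientation): joint angles nearest the present ones, or None.
- manip.get_obs(): the state.
- manip.capture(name): name is "scene" or "side" or "wrist"; returns the picture (384x512x3 uint8, red, green, blue); there is no depth.
- manip.camera_model(name): a dict with "mtx" (3x3 intrinsics, pixels), "eye" and "orientation" of the camera in the world; the wrist camera has in their place "T_tool_cam" (4x4, takes a point from camera to tool coordinates, whose origin is the TCP and whose axes are the flange's). Camera axes: x right, y down, z forward; pixel columns grow to the right and rows downward; lengths in m; the calibration is good to about 2 mm. A picture is of the moment at which its call begins: read the wrist's pose just before it. camera_model takes no time and is no camera call.
A pose or a line that the arm cannot do raises manip.PlanningError and nothing moves.
- manip.job_done(): hands the job in; it is judged then, once.
The state is a dict: "time_s": time; "qpos": joint angles; "joint_velocities": joint speeds; "effort": joint torques, N m; "tcp_pos": TCP position; "tcp_rot": TCP orientation; "force": force on the tool from outside, world axes, zero at the start; "moment": the same for the moment, N m; "width": opening from 0.0 (shut) to 1.0 (fully open); "gripper_force": force on a finger pad.
Only numpy, scipy, OpenCV 4.12 (cv2) and the standard library are available. Lean on these libraries where they do the work, as an engineer would, in place of code of your own. Each camera call takes 0.05 s, during which the arm holds its last target. There are 200 camera calls.

## Task

Make up the two repair kits from the stock on the bench: the yellow relay and the small amber bottle belong in the kit tray with the finger tab, the finned heat sink and the green terminal block in the kit tray without a tab. Put one part in each pocket, either way round, near the middle of the pocket and upright on its floor as it stands now, and leave the adapter, the solder spool and the loose screw cap where they are.

Things in the scene. Friction and masses are not known exactly. Their poses are not given: they have to be found in the camera images.
- relay_mid (a point): the yellow relay block, 28 mm (its x) by 50 mm (its y) by 26 mm high, lying on the bench; this point is its centre, half-way up, z up
- bottle_mid (a point): the small round amber bottle with a black cap, standing: body 34 mm across up to 55 mm, cap 24 mm across, 72 mm high in all; this point is its centre, half-way up (36 mm), z up
- heat_sink_mid (a point): the aluminium heat sink, 45 by 45 by 24 mm high, base down, fins standing up and running along its x; this point is its centre, half-way up, z up
- terminal_mid (a point): the green screw terminal block, 20 mm (its x) by 40 mm (its y) by 18 mm high; this point is its centre, half-way up, z up
- tab_tray: grey kit tray fixed to the bench, 88 mm (its x) by 137 mm (its y); on rubber feet, rim 24 mm and pocket floors 15 mm above the bench. A middle wall makes two equal pockets, 82 mm (x) by 64 mm (y) inside, centred at y = +33.5 and -33.5 mm; walls 3 mm. Origin: at bench level below the tray's centre, z up. This one has a flat finger tab, 44 mm wide with a dark round dimple, that sticks out 24 mm from its +y end.
- plain_tray: grey kit tray fixed to the bench, 88 mm (its x) by 137 mm (its y); on rubber feet, rim 24 mm and pocket floors 15 mm above the bench. A middle wall makes two equal pockets, 82 mm (x) by 64 mm (y) inside, centred at y = +33.5 and -33.5 mm; walls 3 mm. Origin: at bench level below the tray's centre, z up. This one has no tab.
- adapter_mid (a point): a black mains adapter block, 46 mm (x) by 78 mm (y) by 28 mm high; this point is its centre. It is not part of either kit; leave it where it is.
- spool_mid (a point): a white solder spool, 59 mm across, 40 mm high; this point is its centre. It is not part of either kit; leave it where it is.
- cap_mid (a point): a loose round green screw cap, 26 mm across, 18 mm high; this point is its centre. It is not part of either kit; leave it where it is.
- lamp_post (a point): half-way up the fixed black arm lamp's upright post, a solid obstacle right of the work: the post rises from the bench to an elbow 0.44 m up (leaning 70 mm towards the robot), and from there a boom runs off to the robot's right, rising to 0.63 m. Keep the arm's links clear of both.
Not all that is in view belongs to the job. There is more than one size of the part that bears heat_sink_mid; the job needs the middle-sized.

How it is judged:
By the outcome, as a careful person would: the job done as asked, in the order asked, and still so for the second after the job is handed in, with the robot touching nothing.
It also fails if it takes over 96 s, if anything falls off the work surface, if the arm or the gripper's body presses on something with over 40 N, if the wrist force passes 120 N, or if a joint passes its speed limit or range.

## Working session

There is one attempt and no reset: what is moved stays moved. The work goes in short steps, each a Python script; the robot and the scene stay as the last script left them, time stands still between calls to the robot, and variables do not carry over. Pictures are saved under pics/ and viewed, at most 14 in all, crops included, and the job is handed in when it is done.

```bash
mkdir -p pics; ls
python3 - <<'E'
from station import manip
import cv2, numpy as np
for n in("scene","side"):
    im=manip.capture(n); cv2.imwrite(f"pics/{n}0.png",cv2.resize(im[:,:,::-1],(800,600),interpolation=cv2.INTER_CUBIC))
    m=manip.camera_model(n); print(n,{k:np.round(v,3).tolist() for k,v in m.items()})
m=manip.camera_model("wrist");print({k:np.round(v,4).tolist() for k,v in m.items()})
o=manip.get_obs();print(o["time_s"],o["tcp_pos"],np.round(o["tcp_rot"],3),o["width"])
E
```

```text
pics
scene {'mtx': [[477.85, 0.0, 252.308], [0.0, 477.85, 192.017], [0.0, 0.0, 1.0]], 'eye': [-0.27, 0.822, 0.945], 'orientation': [[-0.541, -0.559, 0.628], [-0.841, 0.369, -0.395], [-0.011, -0.742, -0.67]]}
side {'mtx': [[442.737, 0.0, 262.88], [0.0, 442.737, 191.208], [0.0, 0.0, 1.0]], 'eye': [-0.121, 1.307, 0.626], 'orientation': [[-0.859, -0.184, 0.478], [-0.512, 0.347, -0.786], [-0.021, -0.92, -0.392]]}
{'mtx': [[294.151, 0.0, 258.4074], [0.0, 294.151, 190.9689], [0.0, 0.0, 1.0]], 'T_tool_cam': [[0.0002, -0.9541, -0.2995, 0.0776], [1.0, 0.0002, 0.0001, -0.0019], [0.0, -0.2995, 0.9541, -0.1441], [0.0, 0.0, 0.0, 1.0]]}
0.1 [ 0.25827842 -0.59608721  0.23073627] [[ 0.918  0.398 -0.   ]
 [ 0.398 -0.918  0.001]
 [ 0.    -0.001 -1.   ]] 1.001281436597773
```

View pics/scene0.png

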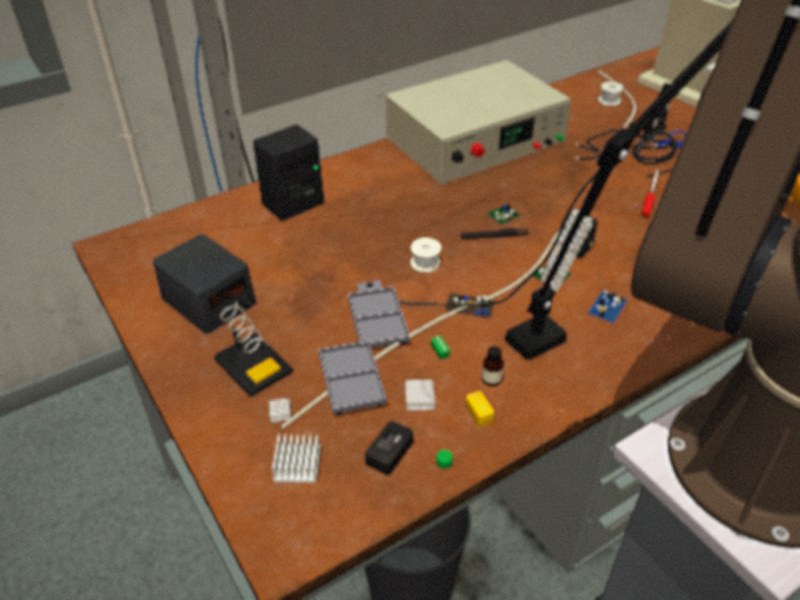

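View pics/side0.png

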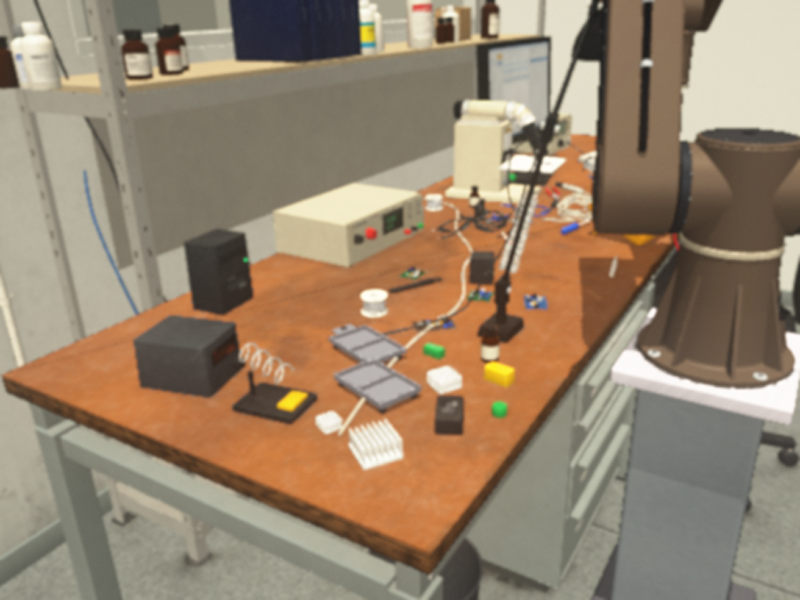

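Scene (800x600 picture): tab tray (378,315), plain tray (352,377), relay (480,407), bottle (493,366), terminal (441,346), spool (425,254), cap (444,458), adapter (389,447), lamp base (537,335). Heat-sink candidates are small (280,410), middle (420,394) and large (297,457); the middle-sized one is at (420,394), to be confirmed by size.

```bash
cat > h.py <<'E'
from station import manip
import numpy as np, cv2
def px2w(K,R,eye,uv,z):
    d=R@np.linalg.solve(K,[uv[0],uv[1],1.0]); return eye+d*(z-eye[2])/d[2]
def fixed(n,uv8,z):
    m=manip.camera_model(n); return px2w(m["mtx"],m["orientation"],np.array(m["eye"]),np.array(uv8)*0.64,z)
def wcam(o):
    m=manip.camera_model("wrist"); T=np.eye(4); T[:3,:3]=o["tcp_rot"]; T[:3,3]=o["tcp_pos"]
    return m["mtx"],T@m["T_tool_cam"]
def down(yaw):  # closing axis (tool y) at angle yaw in world
    y=np.array([np.cos(yaw),np.sin(yaw),0]); z=np.array([0,0,-1.]); return np.column_stack([np.cross(y,z),y,z])
E
python3 - <<'E'
from h import *
P=dict(relay=((480,407),(499,375),.013),bottle=((493,366),(490,347),.036),term=((441,346),(434,351),.009),sink=((420,394),(445,380),.012),sinkL=((297,457),(375,444),.015),sinkS=((280,410),(329,422),.008),tab=((378,317),(367,345),.024),plain=((352,377),(377,385),.024),spool=((425,254),(374,303),.02),cap=((444,458),(500,409),.009),adapter=((389,447),(449,414),.014),lamp=((537,338),(502,326),.0),elbow=((618,152),(541,135),.44))
for k,(a,b,z) in P.items(): print(k,fixed("scene",a,z).round(3),fixed("side",b,z).round(3))
E
```

```text
relay [0.312 0.296 0.013] [0.309 0.303 0.013]
bottle [0.355 0.238 0.036] [0.351 0.252 0.036]
term [0.461 0.266 0.009] [0.46  0.271 0.009]
sink [0.388 0.36  0.012] [0.386 0.363 0.012]
sinkL [0.385 0.587 0.015] [0.385 0.589 0.015]
sinkS [0.487 0.566 0.008] [0.49  0.566 0.008]
tab [0.571 0.328 0.024] [0.571 0.335 0.024]
plain [0.472 0.44  0.024] [0.471 0.453 0.024]
spool [0.678 0.152 0.02 ] [0.677 0.152 0.02 ]
cap [0.266 0.4   0.009] [0.264 0.399 0.009]
adapter [0.325 0.461 0.014] [0.327 0.46  0.014]
lamp [0.391 0.107 0.   ] [0.398 0.088 0.   ]
elbow [0.284 0.131 0.44 ] [0.254 0.303 0.44 ]
```

```bash
cat >> h.py <<'E'
def proj(n,p):
    m=manip.camera_model(n); c=m["orientation"].T@(np.asarray(p)-m["eye"]); q=m["mtx"]@c; return (q[:2]/q[2]/0.64).round(0)
E
python3 - <<'E'
from h import *
from scipy.optimize import least_squares
for p in [(.393,.097,0),(.325,.08,.44),(.32,.1,.44),(.3,-.1,.5),(.3,-.2,.54)]: print(p,proj("scene",p),proj("side",p))
q=np.array(manip.get_obs()["qpos"]); D=[]
for yaw in(0.,.5):
  for x,y,z in [(.45,0,.2),(.7,0,.3),(.5,.3,.1),(.3,.5,.4),(.6,.3,.05),(.5,-.4,.5),(.45,.0,.5)]:
    s=manip.ik([x,y,z],down(yaw))
    if s is not None: D.append((x,y,z,*s)); print((x,y,z),yaw,np.round(s,2))
D=np.array(D)
def f(p,D=D):
    d,h,a,b,t=p; q2=D[:,4];q3=q2+D[:,5]
    r=d+a*np.sin(q2)+b*np.sin(q3); z=h+a*np.cos(q2)+b*np.cos(q3)-t
    return np.r_[r-np.hypot(D[:,0],D[:,1]),z-D[:,2]]
s=least_squares(f,[0,.4,.45,.45,.3]);print(s.x,abs(s.fun).max())
E
```

```text
(0.393, 0.097, 0) [540. 335.] [503. 328.]
(0.325, 0.08, 0.44) [623. 128.] [549. 112.]
(0.32, 0.1, 0.44) [615. 133.] [547. 114.]
(0.3, -0.1, 0.5) [739.  59.] [595.  69.]
(0.3, -0.2, 0.54) [796.  14.] [612.  45.]
(0.45, 0, 0.2) 0.0 [-0.07  0.24  2.07 -0.    0.83 -0.07]
(0.7, 0, 0.3) 0.0 [-0.04  0.5   1.39 -0.    1.25 -0.04]
(0.5, 0.3, 0.1) 0.0 [ 0.49  0.55  1.87 -0.    0.72  0.49]
(0.3, 0.5, 0.4) 0.0 [ 0.98  0.26  1.52 -0.    1.36  0.98]
(0.6, 0.3, 0.05) 0.0 [ 0.42  0.71  1.68 -0.    0.75  0.42]
(0.5, -0.4, 0.5) 0.0 [-0.72  0.33  1.19 -0.    1.62 -0.72]
(0.45, 0.0, 0.5) 0.0 [-0.07  0.01  1.59 -0.    1.55 -0.07]
(0.45, 0, 0.2) 0.5 [-0.07  0.24  2.07 -0.    0.83 -0.57]
(0.7, 0, 0.3) 0.5 [-0.04  0.5   1.39 -0.    1.25 -0.54]
(0.5, 0.3, 0.1) 0.5 [ 0.49  0.55  1.87 -0.    0.72 -0.01]
(0.3, 0.5, 0.4) 0.5 [ 0.98  0.26  1.52 -0.    1.36  0.48]
(0.6, 0.3, 0.05) 0.5 [ 0.42  0.71  1.68 -0.    0.75 -0.08]
(0.5, -0.4, 0.5) 0.5 [-0.72  0.33  1.19 -0.    1.62 -1.22]
(0.45, 0.0, 0.5) 0.5 [-0.07  0.01  1.59 -0.    1.55 -0.57]
[ 0.0010429  -0.23721306  0.56288853  0.44447399 -0.18598773] 0.013629245500529186
```

Run:
```python
from h import *
q=manip.get_obs()["qpos"]
manip.move_j([q[0],0,.8,0,2.34,0])
manip.move_j([.63,0,.8,0,2.34,.63])
o=manip.get_obs();print(o["time_s"],o["tcp_pos"])
s=manip.ik([.43,.30,.30],down(0));print(np.round(s,2))
manip.move_j(s)
o=manip.get_obs();im=manip.capture("wrist");cv2.imwrite("pics/w1raw.png",im[:,:,::-1])
np.savez("w1.npz",p=o["tcp_pos"],R=o["tcp_rot"])
cv2.imwrite("pics/w1.png",cv2.resize(im[:,:,::-1],(800,600),interpolation=cv2.INTER_CUBIC))
print(o["time_s"],o["tcp_pos"],np.round(o["force"],1))
```

```text
5.075 [0.25939399 0.22611501 0.82960722]
[ 0.55  0.24  1.79 -0.    1.11  0.55]
7.1 [0.4305252  0.30035195 0.30078492] [-0.1 -0.2  0.2]
```

View pics/w1.png

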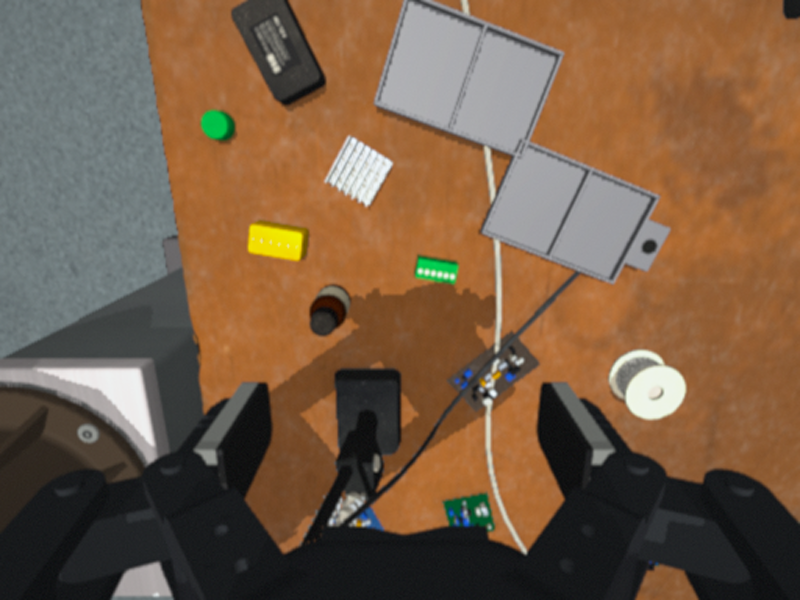

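Wrist view: plain tray (470,75), tab tray (570,210) with dimple tab (650,245), relay (277,241), bottle (330,305), terminal (437,270), middle heat sink (358,171), cap (217,125), adapter (278,48), spool (650,385). I'll enlarge the heat sink and tray region to confirm it and read corners.

Run:
```python
import cv2
im=cv2.imread("pics/w1raw.png")
cv2.imwrite("pics/w1c.png",cv2.resize(im[0:200,140:440],(800,533),interpolation=cv2.INTER_CUBIC)) # scale 2.6667
```

```text
(no output)
```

View pics/w1c.png

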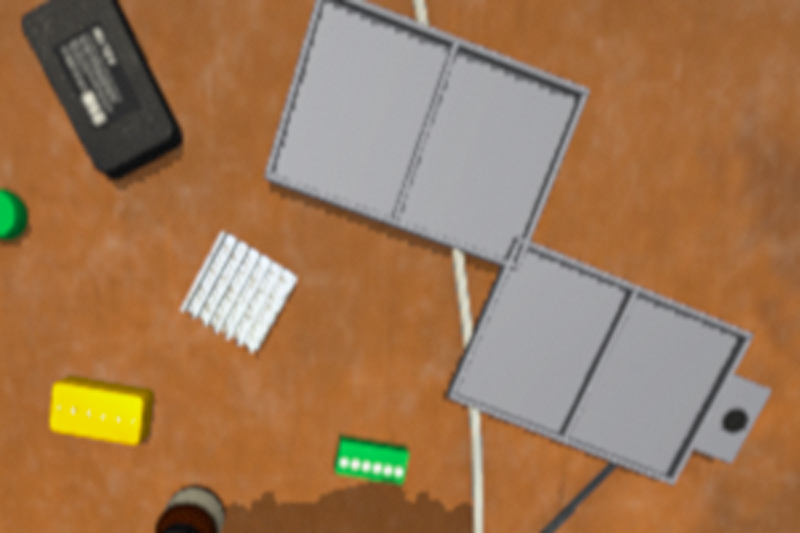

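Confirmed: the finned block at crop (240,292) is the middle heat sink (about 45 mm, small and large ones lie off-view), fins running from (225,232) to (182,308).

```bash
cat >> h.py <<'E'
def wpx(f,uv,z):
    d=np.load(f); K,T=wcam(dict(tcp_pos=d["p"],tcp_rot=d["R"])); return px2w(K,T[:3,:3],T[:3,3],uv,z)
E
python3 - <<'E'
from h import *
C={"plain":([(320,-2),(588,92),(513,266),(268,180)],.024),"tab":([(520,238),(750,335),(675,481),(448,395)],.024),
"relay":([(53,380),(142,390),(138,445),(50,433)],.026),"sink":([(225,232),(298,278),(255,353),(182,308)],.024),"term":([(340,437),(410,448),(403,483),(336,471)],.018),"adapter":([(22,20),(110,-10),(180,135),(110,177)],.028),
"cap":([(5,215)],.018),"dimple":([(735,421)],.02)}
for k,(c,z) in C.items():
    P=np.array([wpx("w1.npz",np.array(u)/2.6667+[140,0],z)[:2] for u in c]); e=np.roll(P,-1,0)-P
    print(k,P.mean(0).round(4),np.linalg.norm(e,axis=1).round(3),np.degrees(np.arctan2(e[:,1],e[:,0])).round(0))
print("bottle cap top",wpx("w1.npz",np.array([323,322])*.64,.072),"body shoulder",wpx("w1.npz",np.array([330,302])*.64,.03))
E
```

```text
plain [0.484  0.4378] [0.135 0.086 0.131 0.083] [ -17. -111.  162.   72.]
tab [0.5822 0.3273] [0.134 0.085 0.138 0.086] [ -21. -110.  160.   68.]
relay [0.3129 0.3025] [0.047 0.03  0.048 0.029] [ -6. -98. 172.  81.]
sink [0.3921 0.3641] [0.043 0.044 0.044 0.044] [ -31. -121.  148.   58.]
term [0.463  0.2741] [0.04  0.02  0.039 0.02 ] [ -9. -99. 170.  84.]
adapter [0.3317 0.461 ] [0.044 0.067 0.04  0.076] [  16.  -64. -152.  118.]
cap [0.2729 0.4025] [0.] [0.]
dimple [0.6616 0.2964] [0.] [0.]
bottle cap top [0.36139963 0.24076253 0.072     ] body shoulder [0.36135417 0.24536049 0.03      ]
```

```bash
cat >> h.py <<'E'
rad=np.radians
def up(z=.15,v=.25):
    p=np.array(manip.get_obs()["tcp_pos"]); p[2]=z; manip.servo_line(p,velocity=v)
def pick(xy,yaw,z,effort=40,top=.15):
    R=down(rad(yaw)); manip.move_ptp([*xy,top],R); manip.servo_line([*xy,z],R,velocity=.12)
    manip.clamp(effort); up(top); o=manip.get_obs(); print("picked",o["time_s"],round(o["width"]*85,1),o["gripper_force"],np.round(o["force"],1))
def place(xy,yaw,z,top=.15):
    R=down(rad(yaw)); manip.move_ptp([*xy,top],R); manip.servo_line([*xy,z],R,velocity=.1)
    print("f",np.round(manip.get_obs()["force"],1)); manip.release(); up(top); print("placed",manip.get_obs()["time_s"])
def look(name):
    o=manip.get_obs();im=manip.capture("wrist")[:,:,::-1]
    np.savez(name+".npz",p=o["tcp_pos"],R=o["tcp_rot"]);cv2.imwrite(f"pics/{name}.png",cv2.resize(im,(800,600),interpolation=cv2.INTER_CUBIC))
def pocket(c,deg,s): return np.array(c)+s*.0335*np.array([np.cos(rad(deg)),np.sin(rad(deg))])
TAB=((.5822,.3273),-20.5); PL=((.484,.4378),-17.5)
E
python3 - <<'E'
from h import *
pick((.3129,.3020),83,.010)
place(pocket(*TAB,1),69.5,.026)
up(.25); look("w2")
E
```

```text
picked 10.9667 26.9 39.56626117229462 [-0.6  0.3 -0.2]
f [-0.1 -0.4 -0.5]
placed 14.7583
```

View pics/w2.png

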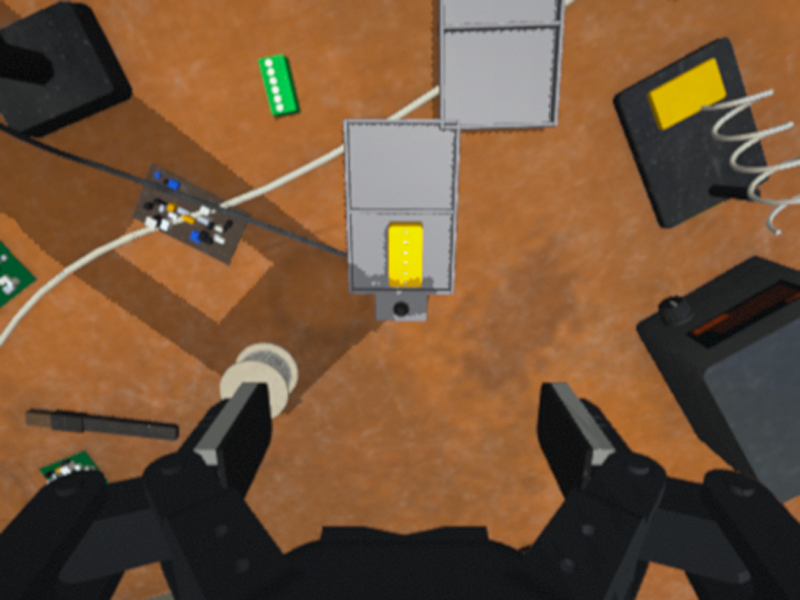

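Relay sits upright in the tab-end pocket: relay (388-423, 222-285) within pocket (350-455, 212-290). Next the bottle, then the heat sink, with a cross-check of tray and terminal positions from this view.

Run:
```python
from h import *
f=lambda c,z:np.array([wpx("w2.npz",np.array(u)*.64,z)[:2] for u in c])
t=f([(345,121),(460,122),(453,293),(348,290)],.024);print("tab",t.mean(0))
pp=f([(440,128),(557,125),(563,26),(442,26)],.024);d=(pp[0]+pp[1]-pp[2]-pp[3])/2;d/=np.linalg.norm(d)
print("plain",(pp[0]+pp[1])/2-d*.0685,np.degrees(np.arctan2(d[1],d[0])))
print("term",f([(260,58),(287,54),(299,113),(273,118)],.017).mean(0))
pick((.3614,.2435),0,.020)
place(pocket(*TAB,-1),69.5,.036,top=.17)
pick((.3925,.3641),-31,.011)
o=manip.get_obs()
```

```text
tab [0.58174418 0.32746175]
plain [0.48357108 0.44090565] -19.39062836203729
term [0.46385648 0.2742713 ]
picked 19.025 32.2 39.72931476426311 [-0.5 -1.  -0.5]
f [0.5 0.1 0.6]
placed 22.9417
picked 27.1917 41.1 40.633095502853394 [-0.7  0.8 -1.5]
```

Run:
```python
from h import *
P=((.4838,.4393),-18.5)
place(pocket(*P,-1),-108.5,.027)
pick((.4635,.2742),80,.007)
place(pocket(*P,1),71.5,.0235)
manip.move_ptp([.43,.33,.30],down(0)); look("w3")
```

```text
f [0.4 0.5 0.1]
placed 31.0333
picked 36.8167 18.6 39.20131266117096 [-0.3 -0.4 -0. ]
f [ 0.7  0.4 -0.3]
placed 40.2417
```

View pics/w3.png

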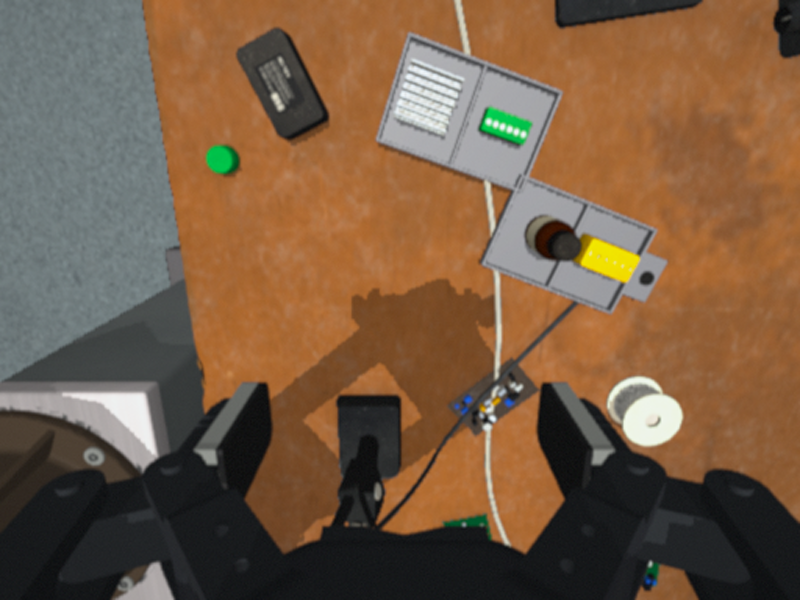

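All four parts are in pockets: heat sink (429,97), terminal (506,125), bottle (552,240), relay (609,259); adapter, cap and spool look untouched. A numeric check of centring and bottle uprightness:

Run:
```python
from h import *
f=lambda u,z:wpx("w3.npz",np.array(u)*.64,z)[:2].round(4)
for n,c in (("tab",[(522,179),(656,231),(611,311),(483,264)]),("plain",[(410,35),(562,91),(524,190),(378,141)])):
    print(n,np.mean([f(u,.024) for u in c],0))
print("bottle cap",f((566,246),.087),"shoulder/body bottom edge",f((545,236),.04), "want",pocket(*TAB,-1))
print("relay",f((610,258),.041),pocket(*TAB,1)); P=((.4838,.4393),-18.5)
print("sink",f((430,95),.039),pocket(*P,-1)); print("term",f((506,125),.033),pocket(*P,1))
im=manip.capture("side")[:,:,::-1]; cv2.imwrite("pics/s2.png",cv2.resize(im[170:270,190:310],(720,600),interpolation=cv2.INTER_CUBIC))
```

```text
tab [0.5824   0.326125]
plain [0.48545 0.43925]
bottle cap [0.5573 0.34  ] shoulder/body bottom edge [0.5547 0.3398] want [0.55082148 0.33903195]
relay [0.6143 0.3203] [0.61357852 0.31556805]
sink [0.4511 0.4541] [0.45203116 0.44992971]
term [0.5154 0.4318] [0.51556884 0.42867029]
```

View pics/s2.png

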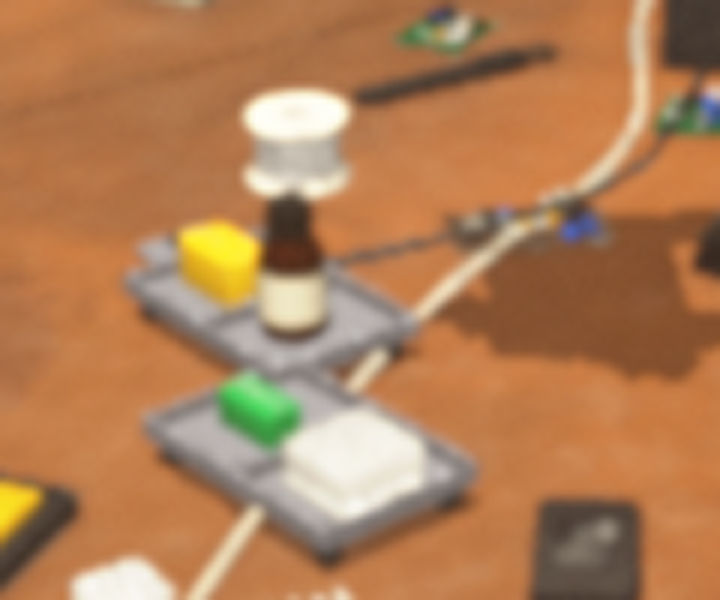

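All four parts stand flat or upright in their pockets, within about 5 mm of centre; the bottle (292,265) is vertical. Handing in.

```bash
python3 -c "
from h import *
print(manip.job_done(), manip.get_obs()['time_s'])"
```

```text
the job is handed in; nothing more can be done
the job is handed in; nothing more can be done
```

The job is handed in at about 42 s of the 96 s: the relay and bottle are in the tabbed tray, the middle-sized heat sink and terminal block are in the plain tray, all upright and within about 5 mm of pocket centre, and I left the adapter, spool and cap alone.

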